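# Re-rack four tin caddies in reverse order

## Robot

A 6-joint arm with a two-finger parallel gripper is mounted at the origin on the work surface. World frame = base frame: x ahead of the robot, y to its left, z up, the work surface at z = 0. Lengths are in m, angles in rad, forces in N, time in s.
With the tool pointing down it reaches from about 0.3 to 0.775 m from the base axis. Payload 14.6 kg.
Tool frame: the origin (TCP) lies on the centre line of the jaws, within the pads' length; the fingertips stand ctrl.tcp_to_tips ahead of it and the grasp point (between the pads) lies 2 mm behind it (ctrl.tcp_to_tips is the distance from the TCP to the fingertips, in m); z points along the fingers, y is the line along which they close (so a half turn about z gives the same grasp; the last joint's range is limited). The gripper opens to 94 mm and grips with 3 to 60 N. Pads are 16 mm wide; open, the fingers measure 119 mm over their backs; the gripper's body (75 mm by 177 mm) begins 78 mm behind the grasp point.
Start: joints at [-1.308, 0.3, 1.521, -0, 1.321, -0.067], TCP at [0.178, -0.52, 0.222] pointing down, gripper open.
Joint ranges: [-3.03, 3.03], [-0.79, 2.21], [0.23, 2.52], [-1.04, 4.18], [0, 3.07], [-2.55, 2.55]. Speed limits (rad/s): [2.22, 2.22, 2.57, 3.14, 3.14, 3.14].

## Interface

Orientations are given as [roll, pitch, yaw] about the fixed x, y, z axes, in that order (R = Rz(yaw) Ry(pitch) Rx(roll)).
In Python, from station import telemetry, viewer, hand_in, ctrl gives the robot as it stands.
- The arm moves only by the tool step_arm, never from a script. Its argument "plan" is a list of rows, each an object of numbers: "dx", "dy", "dz": the shift along the tool's x, y, z scaled (see below); "rx", "ry", "rz": the turn, a rotation vector about the tool's x, y, z scaled (see below); "claw": the closure, from 0 (fully open) to 1 (shut). In form: [{"dx": .., "dy": .., "dz": .., "rx": .., "ry": .., "rz": .., "claw": ..}, ...]. A call has 1 to 10 rows; each row shifts and turns the commanded pose from where the row before left it, along the tool's axes as they then stand; what a row does not reach is not made up. The controller multiplies each number of a shift by 0.1 m and each number of a turn by 90 degrees. A row lasts 1/10 s, in which the tool goes at most 50 mm and 8.59 degrees, less where a joint would pass 70% of its speed; a pose out of reach is approached as far as the arm can. A call with a number of a shift or a turn outside -1 to 1 is refused whole. A call with a gripper value outside its range is refused whole. The fingers move at their own pace and stop on an object; "grip_force" is the grip in N (left out, the last holds). Time passes only in rows, so rows that do not move let the fingers close. It gives the time, the measured TCP pose, the force, the opening and the grip force at its end, in the units of the state.
- telemetry.get_obs(): the state, without advancing time (a new reading comes with each control period).
- viewer.camera(name): name is "scene" or "top" or "wrist"; returns a dict with "img" (400x640x3 uint8, red, green, blue), "z_map" (400x640 float32, m along the optical axis (not along the pixel's ray), 0 where there is no reading), "fx", "fy", "cx", "cy" (pixels), "dist" ([k1, k2, p1, p2, k3] as OpenCV has them; the pictures are not rectified), "R" (3x3) and "t" (3): a world point X has camera coordinates R X + t; the wrist camera has in their place "tool_from_camera" (4x4, takes a point from camera to tool coordinates, whose origin is the TCP and whose axes are the flange's). Camera axes: x right, y down, z forward; pixel columns grow to the right and rows downward; lengths in m; the calibration is good to about 2 mm. A picture is of the moment at which its call begins: read the wrist's pose just before it.
- hand_in(): hands the job in; it is judged then, once.
Trained networks look in a picture, given as the dict that the camera call returned (one of the last four; its "shot" number tells which), for a name from the list of things; names that differ only in an ending like _2 or _b are one class to them, and where a whole thing is asked for, a point or a joint stands for the part that bears it (a point fixed in the world has none). Each returns a list of dicts, best first, with "score" (0 to 1); they miss things now and then, are a little off and sometimes report something else, mostly with a low value. They report only what shows in the picture. A call takes as long as a camera call. They do not tell look-alikes from the thing itself.
- viewer.recognise(target, picture): "rect" ([left, top, right, bottom] in pixels, round what is visible of it).
The state is a dict: "time_s": time; "qpos": joint angles; "joint_vel": joint speeds; "tau": joint torques, N m; "ee_pos": TCP position; "eef_rot": TCP orientation; "force": force on the tool from outside, world axes, zero at the start; "moment": the same for the moment, N m; "grip_width": finger opening in m; "grip_force": force on a finger pad.
Only numpy, scipy, OpenCV 4.12 (cv2) and the standard library are available. Lean on these libraries where they do the work, as an engineer would, in place of code of your own. Each camera call takes 0.05 s, during which the arm holds its last target. There are 200 camera calls.

## Task

The four tin caddies stand in the wooden bench tray in the order in which they were chased. Move them to the white finishing stand in the reverse order, so that the caddy at the left end of the tray comes to the right end of the stand and so on along the row (left and right as seen from the robot), one to each pocket. Keep them upright and set each down gently, without dropping it, flat on its pocket's floor.

Things in the scene. Friction and masses are not known exactly. Their poses are not given: they have to be found in the camera images.
- caddy_blue: Tin tea caddy with blue lid, loose: upright cylinder 50 mm across, 76 mm high (bright metal up to 62 mm, then the blue flat lid, fixed on), 0.14 to 0.27 kg. Origin: centre of its underside; z up along its axis; yaw means nothing. Starts in the seat with the blue tag. Soft metal, easily dented.
- caddy_red: Tin tea caddy with red lid, loose: upright cylinder 50 mm across, 76 mm high (bright metal up to 62 mm, then the red flat lid, fixed on), 0.14 to 0.27 kg. Origin: centre of its underside; z up along its axis; yaw means nothing. Starts in the seat with the red tag. Soft metal, easily dented.
- caddy_yellow: Tin tea caddy with yellow lid, loose: upright cylinder 50 mm across, 76 mm high (bright metal up to 62 mm, then the yellow flat lid, fixed on), 0.14 to 0.27 kg. Origin: centre of its underside; z up along its axis; yaw means nothing. Starts in the seat with the yellow tag. Soft metal, easily dented.
- caddy_green: Tin tea caddy with green lid, loose: upright cylinder 50 mm across, 76 mm high (bright metal up to 62 mm, then the green flat lid, fixed on), 0.14 to 0.27 kg. Origin: centre of its underside; z up along its axis; yaw means nothing. Starts in the seat with the green tag. Soft metal, easily dented.
- seat_blue: Square brown wooden seat with a blue tag (34 x 11 mm) on its front (-x) side, fixed on the bench tray: 72 x 72 mm, walls 4 mm thick, 12 mm high; its floor is 4 mm above its origin (centre of its underside). Axes as the tray's. The blue caddy stands in it at the start, up to 4 mm off-centre each way. It stays put and so shows where the blue caddy came from.
- seat_red: Square brown wooden seat with a red tag (34 x 11 mm) on its front (-x) side, fixed on the bench tray: 72 x 72 mm, walls 4 mm thick, 12 mm high; its floor is 4 mm above its origin (centre of its underside). Axes as the tray's. The red caddy stands in it at the start, up to 4 mm off-centre each way. It stays put and so shows where the red caddy came from.
- seat_yellow: Square brown wooden seat with a yellow tag (34 x 11 mm) on its front (-x) side, fixed on the bench tray: 72 x 72 mm, walls 4 mm thick, 12 mm high; its floor is 4 mm above its origin (centre of its underside). Axes as the tray's. The yellow caddy stands in it at the start, up to 4 mm off-centre each way. It stays put and so shows where the yellow caddy came from.
- seat_green: Square brown wooden seat with a green tag (34 x 11 mm) on its front (-x) side, fixed on the bench tray: 72 x 72 mm, walls 4 mm thick, 12 mm high; its floor is 4 mm above its origin (centre of its underside). Axes as the tray's. The green caddy stands in it at the start, up to 4 mm off-centre each way. It stays put and so shows where the green caddy came from.
- bench_tray: Bench tray, fixed: light wooden board 100 (x) x 332 (y) x 6 mm, end strips 22 mm high. Carries the four seats in a row at its y = +120, +40, -40, -120 mm, in any colour order. Origin: centre of its underside, on the bench; z up. +y is its left end seen from the robot; turned at most 7 degrees. May be the nearer or the farther rack.
- stand: Finishing stand, fixed, empty at first: white frame, grey floor, 88 (x) x 326 mm (y). Four pockets in a row at its x = 0, y = +120, +40, -40, -120 mm, each 76 (x) x 74 mm (y) inside; floor 6 mm, wall tops 20 mm above the bench; walls 6 mm thick. Origin: centre of its underside, on the bench; z up. +y is its left end seen from the robot; turned at most 7 degrees.
Mind the look-alikes: they are no part of the job. Leave any pink or purple look-alike of the caddy_blue alone.

How it is judged:
By the outcome, as a careful person would: the job done as asked, in the order asked, and still so for the second after the job is handed in, with the robot touching nothing.
It also fails if it takes over 102 s, if anything falls off the work surface, if the arm or the gripper's body presses on something with over 40 N, if the wrist force passes 120 N, or if a joint passes its speed limit or range.

## Working session

There is one attempt and no reset: what is moved stays moved. The work goes in short steps, Python scripts to look and compute and a tool call to move; the robot and the scene stay as the last step left them, time stands still between calls to the robot, and variables do not carry over. Pictures are saved under pics/ and viewed, at most 14 in all, crops included, and the job is handed in when it is done.

Besides the shell and the picture viewer there is one more tool, called as name([rows], argument=value, ...), one row to a line, values as JSON. step_arm: Moves the arm, as the interface text tells. Shifts and turns lie within -1 to 1; 1 stands for 0.1 m of shift or 90 degrees of turn. Its arguments: {"type":"object","properties":{"plan":{"type":"array"},"grip_force":{"type":"number"}},"required":["plan"]}

```bash
mkdir -p pics; cat > h.py <<'E'
import numpy as np, cv2
from station import telemetry, viewer, ctrl
def shot(n,f=None):
    c=viewer.camera(n)
    if f: cv2.imwrite('pics/'+f,c['img'][:,:,::-1])
    return c
def K(c): return np.array([[c['fx'],0,c['cx']],[0,c['fy'],c['cy']],[0,0,1.]])
def world(c,uv,z=None):
    """pixels Nx2 -> world; by depth map, or on plane z"""
    uv=np.atleast_2d(np.array(uv,float))
    n=cv2.undistortPoints(uv[:,None],K(c),np.array(c['dist']))[:,0]
    r=np.c_[n,np.ones(len(n))]; R=np.array(c['R']);t=np.array(c['t'])
    if z is None:
        d=c['z_map'][uv[:,1].round().astype(int),uv[:,0].round().astype(int)]
        return (r*d[:,None]-t)@R
    o=-R.T@t; w=r@R
    return o+w*((z-o[2])/w[:,2])[:,None]
E
python3 - <<'E'
from h import *
o=telemetry.get_obs(); print(o['ee_pos'],o['eef_rot'],ctrl.tcp_to_tips,o['time_s'])
s=shot('scene','s.png')
c=shot('top','t.png')
for n in ['caddy_blue','caddy_red','caddy_yellow','caddy_green','seat_blue','seat_red','seat_yellow','seat_green','bench_tray','stand']:
    for r in viewer.recognise(n,c)[:3]:
        b=np.array(r['rect']);m=[(b[0]+b[2])/2,(b[1]+b[3])/2]
        print(n,round(r['score'],2),b.round(),world(c,m).round(3))
E
```

```text
[ 0.17803807 -0.52011754  0.22188026] [-3.14041121e+00 -7.44929791e-05  3.29766746e-01] 0.017 0.0
caddy_blue 0.8 [209. 186. 238. 214.] [[0.515 0.228 0.073]]
caddy_blue 0.79 [205. 238. 236. 259.] [[0.417 0.228 0.075]]
caddy_blue 0.6 [247. 286. 269. 310.] [[0.321 0.149 0.076]]
caddy_red 0.64 [333. 230. 361. 254.] [[ 0.437 -0.026  0.087]]
caddy_yellow 0.59 [295. 224. 322. 252.] [[0.442 0.052 0.088]]
caddy_green 0.84 [372. 237. 404. 258.] [[ 0.428 -0.108  0.087]]
seat_blue 0.84 [257. 218. 292. 257.] [[0.442 0.12  0.085]]
seat_blue 0.68 [257. 221. 283. 250.] [[0.445 0.128 0.086]]
seat_red 0.74 [328. 226. 368. 269.] [[ 0.425 -0.028  0.085]]
seat_red 0.29 [257. 220. 285. 250.] [[0.447 0.127 0.086]]
seat_yellow 0.68 [292. 223. 328. 259.] [[0.437 0.049 0.085]]
seat_green 0.66 [363. 228. 401. 271.] [[ 0.423 -0.096  0.086]]
seat_green 0.17 [374. 235. 403. 259.] [[ 0.429 -0.108  0.088]]
bench_tray 0.71 [251. 210. 409. 272.] [[0.441 0.007 0.009]]
stand 0.56 [230. 115. 379. 171.] [[0.654 0.069 0.019]]
```

View pics/t.png

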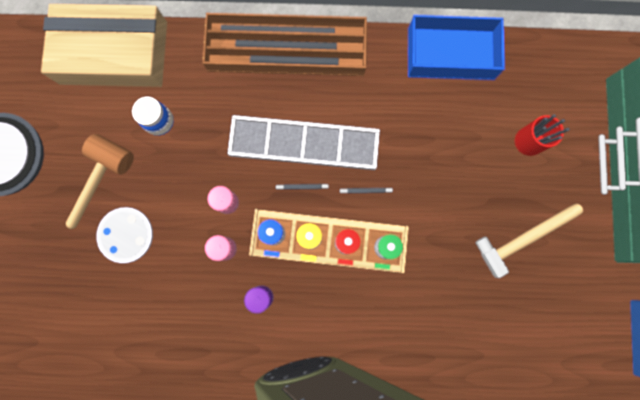

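View pics/s.png

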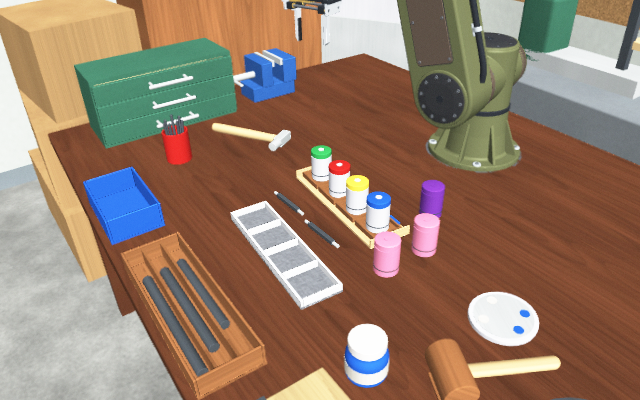

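The tray, nearer the robot, holds blue (270,232), yellow (309,236), red (348,241) and green (390,247), left to right. The stand (230–379, 115–171) is farther away. The two pink caddies at (220,198) and (217,248) and the purple one at (257,299) are look-alikes. On the stand, left to right, the order must be green, red, yellow, blue.

```bash
python3 - <<'E'
from h import *
c=shot('top'); im=c['img']; hsv=cv2.cvtColor(im,cv2.COLOR_RGB2HSV)
v,u=np.mgrid[0:400,0:640]; uv=np.c_[u.ravel(),v.ravel()]
P=world(c,uv).reshape(400,640,3); roi=(abs(P[...,2]-.087)<.012)&(abs(P[...,0]-.44)<.06)&(P[...,1]<.165)&(P[...,1]>-.16)
n,lab,st,ce=cv2.connectedComponentsWithStats(roi.astype(np.uint8))
L=[]
for i in range(1,n):
    if st[i,4]<100: continue
    x,y,w,h=st[i,:4]; w_=world(c,[[x+w/2-.5,y+h/2-.5]],.086)[0]; cc=world(c,[ce[i]],.086)[0]
    print('lid',ce[i].round(1),st[i,4],w_.round(4),cc.round(4),im[lab==i].mean(0).round()); L.append(cc)
# seats tags / tray via outline, stand via white mask
def rect(mask,z,name):
    n,lab,st,_=cv2.connectedComponentsWithStats(mask.astype(np.uint8)); k=1+st[1:,4].argmax()
    q=world(c,uv[(lab==k).ravel()],z)[:,:2]
    r=cv2.minAreaRect(q.astype(np.float32)*1000); print(name,r)
rect((hsv[...,1]<70)&(im.min(2)>90)&(u>222)&(u<388)&(v>108)&(v<176),.02,'stand')
L=np.array(sorted(L,key=lambda a:-a[1])); d=L[0]-L[-1]; print('row yaw',np.degrees(np.arctan2(-d[0],d[1])),np.linalg.norm(d))
E
```

```text
lid [269.7 231.8] 484 [0.4522 0.129  0.086 ] [0.4525 0.1296 0.086 ] [ 96. 148. 244.]
lid [308.7 236. ] 483 [0.4463 0.0508 0.086 ] [0.4463 0.0515 0.086 ] [254. 250. 119.]
lid [347.5 241.4] 483 [ 0.4384 -0.0264  0.086 ] [ 0.4377 -0.0263  0.086 ] [243.  91.  86.]
lid [390.  246.8] 495 [ 0.4287 -0.1115  0.086 ] [ 0.4292 -0.1115  0.086 ] [107. 214. 133.]
stand ((656.4600219726562, 71.5543212890625), (331.3027038574219, 95.42352294921875), 86.02574920654297)
row yaw -5.518683443847387 0.24224985246532615
```

```bash
cat >> h.py <<'E'
def rows(tgt,yaw,n,start=None):
    """print n rows from start (measured pose) to TCP tgt, tool down, yaw deg; cosine-free even steps"""
    o=telemetry.get_obs(); p=np.array(o['ee_pos']) if start is None else np.array(start[:3])
    y0=o['eef_rot'][2] if start is None else np.radians(start[3]); dy=(np.radians(yaw)-y0+np.pi)%(2*np.pi)-np.pi
    D=(np.array(tgt)-p)/n
    print('from',p.round(4),round(np.degrees(y0),2),'t',o['time_s'])
    for i in range(n):
        a=y0+dy*i/n; s,c=np.sin(a),np.cos(a)
        print([round(float(x)*10,3) for x in (D[0]*c+D[1]*s, D[0]*s-D[1]*c, -D[2])], 'rz',round(-np.degrees(dy)/n/90,4))
E
python3 -c "
from h import *
rows([.4525,.1295,.18],84.5,18)"
```

```text
from [ 0.1781 -0.5203  0.2224] 18.9 t 0.65
[0.261, -0.292, 0.024] rz -0.0405
[0.279, -0.275, 0.024] rz -0.0405
[0.296, -0.257, 0.024] rz -0.0405
[0.312, -0.237, 0.024] rz -0.0405
[0.326, -0.217, 0.024] rz -0.0405
[0.339, -0.196, 0.024] rz -0.0405
[0.351, -0.174, 0.024] rz -0.0405
[0.362, -0.151, 0.024] rz -0.0405
[0.37, -0.128, 0.024] rz -0.0405
[0.378, -0.104, 0.024] rz -0.0405
[0.384, -0.08, 0.024] rz -0.0405
[0.388, -0.055, 0.024] rz -0.0405
[0.391, -0.031, 0.024] rz -0.0405
[0.392, -0.006, 0.024] rz -0.0405
[0.391, 0.019, 0.024] rz -0.0405
[0.389, 0.044, 0.024] rz -0.0405
[0.386, 0.069, 0.024] rz -0.0405
[0.381, 0.093, 0.024] rz -0.0405
```

step_arm([
  {"dx": 0.26, "dy": -0.29, "dz": 0.024, "rx": 0, "ry": 0, "rz": -0.04, "claw": 0},
  {"dx": 0.28, "dy": -0.275, "dz": 0.024, "rx": 0, "ry": 0, "rz": -0.04, "claw": 0},
  {"dx": 0.296, "dy": -0.257, "dz": 0.024, "rx": 0, "ry": 0, "rz": -0.04, "claw": 0},
  {"dx": 0.312, "dy": -0.237, "dz": 0.024, "rx": 0, "ry": 0, "rz": -0.04, "claw": 0},
  {"dx": 0.326, "dy": -0.217, "dz": 0.024, "rx": 0, "ry": 0, "rz": -0.04, "claw": 0},
  {"dx": 0.34, "dy": -0.196, "dz": 0.024, "rx": 0, "ry": 0, "rz": -0.04, "claw": 0},
  {"dx": 0.35, "dy": -0.174, "dz": 0.024, "rx": 0, "ry": 0, "rz": -0.04, "claw": 0},
  {"dx": 0.36, "dy": -0.15, "dz": 0.024, "rx": 0, "ry": 0, "rz": -0.04, "claw": 0},
  {"dx": 0.37, "dy": -0.13, "dz": 0.024, "rx": 0, "ry": 0, "rz": -0.04, "claw": 0},
  {"dx": 0.38, "dy": -0.104, "dz": 0.024, "rx": 0, "ry": 0, "rz": -0.04, "claw": 0},
], grip_force=10)

```text
time_s: 1.65
ee_pos: [0.3321, -0.1586, 0.1986]
eef_rot: [3.141, -0.0, 0.96]
force: [0.4, -1.1, 0.3]
grip_width: 0.0937
grip_force: 0.0
```

step_arm([
  {"dx": 0.384, "dy": -0.08, "dz": 0.024, "rx": 0, "ry": 0, "rz": -0.04, "claw": 0},
  {"dx": 0.388, "dy": -0.055, "dz": 0.024, "rx": 0, "ry": 0, "rz": -0.04, "claw": 0},
  {"dx": 0.39, "dy": -0.03, "dz": 0.024, "rx": 0, "ry": 0, "rz": -0.04, "claw": 0},
  {"dx": 0.39, "dy": -0.006, "dz": 0.024, "rx": 0, "ry": 0, "rz": -0.04, "claw": 0},
  {"dx": 0.39, "dy": 0.02, "dz": 0.024, "rx": 0, "ry": 0, "rz": -0.04, "claw": 0},
  {"dx": 0.39, "dy": 0.044, "dz": 0.024, "rx": 0, "ry": 0, "rz": -0.04, "claw": 0},
  {"dx": 0.386, "dy": 0.07, "dz": 0.024, "rx": 0, "ry": 0, "rz": -0.04, "claw": 0},
  {"dx": 0.38, "dy": 0.093, "dz": 0.024, "rx": 0, "ry": 0, "rz": -0.04, "claw": 0},
  {"dx": 0, "dy": 0, "dz": 0, "rx": 0, "ry": 0, "rz": 0, "claw": 0},
  {"dx": 0, "dy": 0, "dz": 0, "rx": 0, "ry": 0, "rz": 0, "claw": 0},
])

```text
time_s: 2.65
ee_pos: [0.4566, 0.1274, 0.1789]
eef_rot: [-3.141, 0.0, 1.462]
force: [0.6, -0.2, -0.2]
grip_width: 0.0938
grip_force: 0.0
```

```bash
python3 - <<'E'
from h import *
o=telemetry.get_obs(); print(o['ee_pos'],np.degrees(o['eef_rot']),o['time_s'])
c=shot('wrist','w1.png'); print(np.array(c['tool_from_camera']).round(3))
E
```

```text
[0.45660907 0.12738739 0.17892953] [-1.79959145e+02  1.87770188e-02  8.37491404e+01] 2.65
[[ 0.    -0.96  -0.28   0.082]
 [ 1.     0.    -0.     0.   ]
 [ 0.    -0.28   0.96  -0.162]
 [ 0.     0.     0.     1.   ]]
```

View pics/w1.png

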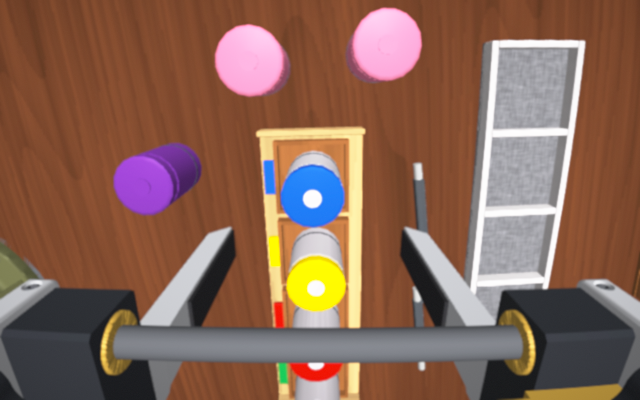

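The wrist view shows the lids blue (312,195), yellow (316,285) and red (316,365, partly hidden). The stand is at right, with wall tops around (485–580, 42). I'll measure these closely.

```bash
cat >> h.py <<'E'
from scipy.spatial.transform import Rotation as Ro
def wrist(f=None):
    o=telemetry.get_obs(); c=shot('wrist',f); T=np.eye(4); T[:3,:3]=Ro.from_euler('xyz',o['eef_rot']).as_matrix(); T[:3,3]=o['ee_pos']
    M=np.linalg.inv(T@np.array(c['tool_from_camera'])); c['R'],c['t']=M[:3,:3],M[:3,3]; return c,o
def cloud(c):
    v,u=np.mgrid[0:400,0:640]; uv=np.c_[u.ravel(),v.ravel()]
    return world(c,uv).reshape(400,640,3)
def lids(c,zlo=.075,zhi=.1):
    P=cloud(c); h=cv2.cvtColor(c['img'],cv2.COLOR_RGB2HSV)
    for n,(a,b) in dict(blue=(98,122),yellow=(22,35),red=(-1,8),green=(45,85)).items():
        m=(h[...,1]>110)&(h[...,2]>90)&(h[...,0]>=a)&(h[...,0]<=b)&(P[...,2]>zlo)&(P[...,2]<zhi)
        k,lab,st,_=cv2.connectedComponentsWithStats(m.astype(np.uint8))
        if k<2: continue
        i=1+st[1:,4].argmax(); q=P[lab==i]
        if len(q)<80: continue
        top=q[q[:,2]>np.median(q[:,2])-.005]
        (x,y),r=cv2.minEnclosingCircle(np.float32(top[:,:2]*1000)); print(n,len(q),'centre',round(x,1),round(y,1),'r',round(r,1),'z',np.median(top[:,2]).round(4))
E
python3 - <<'E'
from h import *
c,o=wrist(); lids(c); P=cloud(c)
t=shot('top'); lids(t)
for n,C in(('w',c),('t',t)):
    P=cloud(C); m=(C['img'].min(2)>215)&(abs(P[...,2]-.02)<.005)&(P[...,0]>.58)&(P[...,0]<.73)&(abs(P[...,1]-.07)<.2)
    q=P[m]; r=cv2.minAreaRect(np.float32(q[:,:2]*1000)); print(n,m.sum(),r,q[:,2].mean())
E
```

```text
blue 2786 centre 453.1 131.4 r 24.7 z 0.0855
yellow 2347 centre 447.2 52.5 r 25.4 z 0.0853
red 627 centre 437.9 -31.3 r 24.2 z 0.0854
yellow 421 centre 446.8 51.7 r 24.9 z 0.0854
red 413 centre 437.8 -26.7 r 25.0 z 0.0856
green 380 centre 430.0 -112.5 r 24.3 z 0.0856
w 4612 ((659.474609375, 108.08738708496094), (255.5262908935547, 89.09256744384766), 86.07208251953125) 0.019343050277416937
t 1224 ((657.1182250976562, 72.03897857666016), (326.643798828125, 88.8795166015625), 86.16719055175781) 0.019541087000454094
```

step_arm([
  {"dx": 0.032, "dy": -0.04, "dz": 0.2, "rx": 0, "ry": 0, "rz": 0, "claw": 0},
  {"dx": 0, "dy": 0, "dz": 0.35, "rx": 0, "ry": 0, "rz": 0, "claw": 0},
  {"dx": 0, "dy": 0, "dz": 0.35, "rx": 0, "ry": 0, "rz": 0, "claw": 0},
  {"dx": 0, "dy": 0, "dz": 0.25, "rx": 0, "ry": 0, "rz": 0, "claw": 0},
  {"dx": 0, "dy": 0, "dz": 0.12, "rx": 0, "ry": 0, "rz": 0, "claw": 0},
  {"dx": 0, "dy": 0, "dz": 0, "rx": 0, "ry": 0, "rz": 0, "claw": 0},
  {"dx": 0, "dy": 0, "dz": 0, "rx": 0, "ry": 0, "rz": 0, "claw": 0.3},
  {"dx": 0, "dy": 0, "dz": 0, "rx": 0, "ry": 0, "rz": 0, "claw": 0.5},
  {"dx": 0, "dy": 0, "dz": 0, "rx": 0, "ry": 0, "rz": 0, "claw": 0.6},
  {"dx": 0, "dy": 0, "dz": 0, "rx": 0, "ry": 0, "rz": 0, "claw": 0.6},
], grip_force=10)

```text
time_s: 3.8
ee_pos: [0.4535, 0.1308, 0.0529]
eef_rot: [3.141, -0.0, 1.461]
force: [-0.6, 0.2, -0.2]
grip_width: 0.0657
grip_force: 0.0
```

Still closing; I'll give it more time, then lift a little.

step_arm([
  {"dx": 0, "dy": 0, "dz": 0, "rx": 0, "ry": 0, "rz": 0, "claw": 0.8},
  {"dx": 0, "dy": 0, "dz": 0, "rx": 0, "ry": 0, "rz": 0, "claw": 0.8},
  {"dx": 0, "dy": 0, "dz": 0, "rx": 0, "ry": 0, "rz": 0, "claw": 0.8},
  {"dx": 0, "dy": 0, "dz": 0, "rx": 0, "ry": 0, "rz": 0, "claw": 0.8},
  {"dx": 0, "dy": 0, "dz": -0.05, "rx": 0, "ry": 0, "rz": 0, "claw": 0.8},
  {"dx": 0, "dy": 0, "dz": -0.15, "rx": 0, "ry": 0, "rz": 0, "claw": 0.8},
])

```text
time_s: 4.4
ee_pos: [0.4524, 0.1305, 0.0716]
eef_rot: [-3.139, 0.001, 1.461]
force: [0.5, 0.5, -1.6]
grip_width: 0.0494
grip_force: 10.0
```

step_arm([
  {"dx": 0, "dy": 0, "dz": -0.25, "rx": 0, "ry": 0, "rz": 0, "claw": 0.8},
  {"dx": 0, "dy": 0, "dz": -0.35, "rx": 0, "ry": 0, "rz": 0, "claw": 0.8},
  {"dx": 0, "dy": 0, "dz": -0.28, "rx": 0, "ry": 0, "rz": 0, "claw": 0.8},
  {"dx": -0.078, "dy": 0.107, "dz": 0, "rx": 0, "ry": 0, "rz": 0, "claw": 0.8},
  {"dx": -0.156, "dy": 0.214, "dz": 0, "rx": 0, "ry": 0, "rz": 0, "claw": 0.8},
  {"dx": -0.187, "dy": 0.257, "dz": 0, "rx": 0, "ry": 0, "rz": 0, "claw": 0.8},
  {"dx": -0.202, "dy": 0.278, "dz": 0, "rx": 0, "ry": 0, "rz": 0, "claw": 0.8},
  {"dx": -0.202, "dy": 0.278, "dz": 0, "rx": 0, "ry": 0, "rz": 0, "claw": 0.8},
  {"dx": -0.202, "dy": 0.278, "dz": 0, "rx": 0, "ry": 0, "rz": 0, "claw": 0.8},
  {"dx": -0.187, "dy": 0.257, "dz": 0, "rx": 0, "ry": 0, "rz": 0, "claw": 0.8},
])

```text
time_s: 5.4
ee_pos: [0.6065, -0.0101, 0.1585]
eef_rot: [-3.14, 0.0, 1.46]
force: [0.0, 0.0, -1.7]
grip_width: 0.0493
grip_force: 10.0
```

step_arm([
  {"dx": -0.156, "dy": 0.214, "dz": 0, "rx": 0, "ry": 0, "rz": 0, "claw": 0.8},
  {"dx": -0.124, "dy": 0.171, "dz": 0, "rx": 0, "ry": 0, "rz": 0, "claw": 0.8},
  {"dx": -0.062, "dy": 0.086, "dz": 0, "rx": 0, "ry": 0, "rz": 0, "claw": 0.8},
  {"dx": 0, "dy": 0, "dz": 0, "rx": 0, "ry": 0, "rz": 0, "claw": 0.8},
  {"dx": 0, "dy": 0, "dz": 0, "rx": 0, "ry": 0, "rz": 0, "claw": 0.8},
])

```text
time_s: 5.9
ee_pos: [0.6483, -0.0471, 0.1595]
eef_rot: [-3.14, -0.0, 1.461]
force: [-1.0, 0.7, -1.7]
grip_width: 0.0493
grip_force: 10.0
```

```bash
python3 - <<'E'
from h import *
o=telemetry.get_obs(); print(o['ee_pos'],np.degrees(o['eef_rot']),o['grip_width'],o['grip_force'],o['force'],o['time_s'])
c,o=wrist('w2.png'); lids(c,.1,.3)
P=cloud(c); m=(c['img'].min(2)>215)&(abs(P[...,2]-.02)<.006)&(P[...,0]>.58)&(P[...,0]<.73)&(abs(P[...,1]-.07)<.2)
print(m.sum(),cv2.minAreaRect(np.float32(P[m][:,:2]*1000)))
E
```

```text
[ 0.64825414 -0.04713157  0.15946862] [-1.79926479e+02 -7.52150699e-03  8.37025081e+01] 0.04931719659979572 9.999223048507702 [-1.00769827  0.71897054 -1.69614875] 5.9
blue 8587 centre 649.3 -44.0 r 27.4 z 0.1925
yellow 98 centre 626.1 -16.5 r 3.5 z 0.2596
4257 ((652.7457275390625, 10.281524658203125), (198.1227264404297, 88.01910400390625), 85.92964172363281)
```

View pics/w2.png

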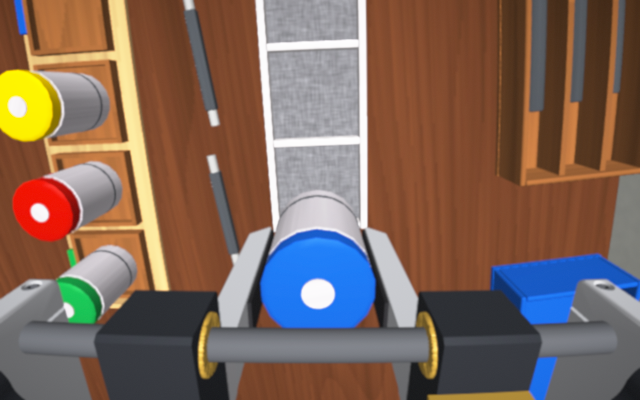

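Blue is held upright over the right-hand pocket, with its lid at 0.1925, so its base sits 43 mm below the TCP. Lowering now.

step_arm([
  {"dx": 0, "dy": 0, "dz": 0.2, "rx": 0, "ry": 0, "rz": 0, "claw": 0.8},
  {"dx": 0, "dy": 0, "dz": 0.35, "rx": 0, "ry": 0, "rz": 0, "claw": 0.8},
  {"dx": 0, "dy": 0, "dz": 0.3, "rx": 0, "ry": 0, "rz": 0, "claw": 0.8},
  {"dx": 0, "dy": 0, "dz": 0.15, "rx": 0, "ry": 0, "rz": 0, "claw": 0.8},
  {"dx": 0, "dy": 0, "dz": 0.05, "rx": 0, "ry": 0, "rz": 0, "claw": 0.8},
  {"dx": 0, "dy": 0, "dz": 0.02, "rx": 0, "ry": 0, "rz": 0, "claw": 0.8},
  {"dx": 0, "dy": 0, "dz": 0.01, "rx": 0, "ry": 0, "rz": 0, "claw": 0.8},
  {"dx": 0, "dy": 0, "dz": 0, "rx": 0, "ry": 0, "rz": 0, "claw": 0.8},
  {"dx": 0, "dy": 0, "dz": 0, "rx": 0, "ry": 0, "rz": 0, "claw": 0.8},
])

```text
time_s: 6.85
ee_pos: [0.6492, -0.0475, 0.0532]
eef_rot: [3.14, 0.0, 1.461]
force: [0.1, -0.4, -2.0]
grip_width: 0.0494
grip_force: 10.0
```

step_arm([
  {"dx": 0, "dy": 0, "dz": 0.01, "rx": 0, "ry": 0, "rz": 0, "claw": 0.8},
  {"dx": 0, "dy": 0, "dz": 0.01, "rx": 0, "ry": 0, "rz": 0, "claw": 0.8},
  {"dx": 0, "dy": 0, "dz": 0.01, "rx": 0, "ry": 0, "rz": 0, "claw": 0.8},
  {"dx": 0, "dy": 0, "dz": 0, "rx": 0, "ry": 0, "rz": 0, "claw": 0.8},
])

```text
time_s: 7.25
ee_pos: [0.6487, -0.0475, 0.049]
eef_rot: [-3.141, -0.0, 1.461]
force: [-0.5, 0.4, -2.0]
grip_width: 0.0489
grip_force: 10.0
```

step_arm([
  {"dx": 0, "dy": 0, "dz": 0.005, "rx": 0, "ry": 0, "rz": 0, "claw": 0.8},
  {"dx": 0, "dy": 0, "dz": 0.005, "rx": 0, "ry": 0, "rz": 0, "claw": 0.8},
  {"dx": 0, "dy": 0, "dz": 0, "rx": 0, "ry": 0, "rz": 0, "claw": 0.8},
])

```text
time_s: 7.55
ee_pos: [0.6488, -0.0475, 0.0484]
eef_rot: [3.141, -0.0, 1.461]
force: [-0.3, -0.4, 0.2]
grip_width: 0.0494
grip_force: 10.0
```

step_arm([
  {"dx": 0, "dy": 0, "dz": 0, "rx": 0, "ry": 0, "rz": 0, "claw": 0.4},
  {"dx": 0, "dy": 0, "dz": 0, "rx": 0, "ry": 0, "rz": 0, "claw": 0},
  {"dx": 0, "dy": 0, "dz": 0, "rx": 0, "ry": 0, "rz": 0, "claw": 0},
  {"dx": 0, "dy": 0, "dz": 0, "rx": 0, "ry": 0, "rz": 0, "claw": 0},
  {"dx": 0, "dy": 0, "dz": -0.1, "rx": 0, "ry": 0, "rz": 0, "claw": 0},
  {"dx": 0, "dy": 0, "dz": -0.25, "rx": 0, "ry": 0, "rz": 0, "claw": 0},
  {"dx": 0, "dy": 0, "dz": -0.35, "rx": 0, "ry": 0, "rz": 0, "claw": 0},
  {"dx": 0, "dy": 0, "dz": -0.3, "rx": 0, "ry": 0, "rz": 0, "claw": 0},
  {"dx": 0, "dy": 0, "dz": -0.1, "rx": 0, "ry": 0, "rz": 0, "claw": 0},
])

```text
time_s: 8.45
ee_pos: [0.6499, -0.0476, 0.1625]
eef_rot: [3.136, 0.0, 1.461]
force: [-0.6, 0.1, -1.1]
grip_width: 0.0939
grip_force: 0.0
```

```bash
python3 - <<'E'
from h import *
c,o=wrist(); lids(c); rows([.447,.052,.158],83.7,1)
E
```

```text
blue 3005 centre 649.3 -47.3 r 25.1 z 0.0815
yellow 3187 centre 448.0 52.3 r 25.7 z 0.0854
red 2936 centre 438.2 -25.9 r 26.0 z 0.0854
green 299 centre 438.1 -93.6 r 15.1 z 0.0811
from [ 0.6498 -0.0476  0.1622] 83.7 t 8.5
[0.767, -2.125, 0.042] rz -0.0
```

step_arm([
  {"dx": 0.046, "dy": -0.127, "dz": 0, "rx": 0, "ry": 0, "rz": 0, "claw": 0},
  {"dx": 0.092, "dy": -0.254, "dz": 0, "rx": 0, "ry": 0, "rz": 0, "claw": 0},
  {"dx": 0.107, "dy": -0.297, "dz": 0, "rx": 0, "ry": 0, "rz": 0, "claw": 0},
  {"dx": 0.123, "dy": -0.339, "dz": 0, "rx": 0, "ry": 0, "rz": 0, "claw": 0},
  {"dx": 0.123, "dy": -0.339, "dz": 0, "rx": 0, "ry": 0, "rz": 0, "claw": 0},
  {"dx": 0.107, "dy": -0.297, "dz": 0, "rx": 0, "ry": 0, "rz": 0, "claw": 0},
  {"dx": 0.084, "dy": -0.233, "dz": 0, "rx": 0, "ry": 0, "rz": 0, "claw": 0},
  {"dx": 0.054, "dy": -0.148, "dz": 0, "rx": 0, "ry": 0, "rz": 0, "claw": 0},
  {"dx": 0.031, "dy": -0.085, "dz": 0, "rx": 0, "ry": 0, "rz": 0, "claw": 0},
  {"dx": 0, "dy": 0, "dz": 0, "rx": 0, "ry": 0, "rz": 0, "claw": 0},
])

```text
time_s: 9.5
ee_pos: [0.446, 0.0523, 0.1578]
eef_rot: [-3.141, 0.0, 1.461]
force: [-1.0, -0.4, -0.4]
grip_width: 0.0939
grip_force: 0.0
```

step_arm([
  {"dx": 0, "dy": 0.012, "dz": 0.2, "rx": 0, "ry": 0, "rz": 0, "claw": 0},
  {"dx": 0, "dy": 0, "dz": 0.35, "rx": 0, "ry": 0, "rz": 0, "claw": 0},
  {"dx": 0, "dy": 0, "dz": 0.3, "rx": 0, "ry": 0, "rz": 0, "claw": 0},
  {"dx": 0, "dy": 0, "dz": 0.15, "rx": 0, "ry": 0, "rz": 0, "claw": 0},
  {"dx": 0, "dy": 0, "dz": 0.06, "rx": 0, "ry": 0, "rz": 0, "claw": 0},
  {"dx": 0, "dy": 0, "dz": 0, "rx": 0, "ry": 0, "rz": 0, "claw": 0.2},
  {"dx": 0, "dy": 0, "dz": 0, "rx": 0, "ry": 0, "rz": 0, "claw": 0.4},
  {"dx": 0, "dy": 0, "dz": 0, "rx": 0, "ry": 0, "rz": 0, "claw": 0.6},
  {"dx": 0, "dy": 0, "dz": 0, "rx": 0, "ry": 0, "rz": 0, "claw": 0.8},
  {"dx": 0, "dy": 0, "dz": 0, "rx": 0, "ry": 0, "rz": 0, "claw": 0.8},
])

```text
time_s: 10.5
ee_pos: [0.448, 0.0519, 0.0527]
eef_rot: [3.141, -0.0, 1.461]
force: [-0.2, -0.1, 0.6]
grip_width: 0.0573
grip_force: 0.0
```

step_arm([
  {"dx": 0, "dy": 0, "dz": 0, "rx": 0, "ry": 0, "rz": 0, "claw": 0.8},
  {"dx": 0, "dy": 0, "dz": 0, "rx": 0, "ry": 0, "rz": 0, "claw": 0.8},
  {"dx": 0, "dy": 0, "dz": 0, "rx": 0, "ry": 0, "rz": 0, "claw": 0.8},
  {"dx": 0, "dy": 0, "dz": -0.05, "rx": 0, "ry": 0, "rz": 0, "claw": 0.8},
  {"dx": 0, "dy": 0, "dz": -0.15, "rx": 0, "ry": 0, "rz": 0, "claw": 0.8},
  {"dx": 0, "dy": 0, "dz": 0, "rx": 0, "ry": 0, "rz": 0, "claw": 0.8},
])

```text
time_s: 11.1
ee_pos: [0.4486, 0.0519, 0.0736]
eef_rot: [3.139, -0.0, 1.461]
force: [0.1, -0.9, -2.0]
grip_width: 0.0501
grip_force: 10.0
```

step_arm([
  {"dx": 0, "dy": 0, "dz": -0.25, "rx": 0, "ry": 0, "rz": 0, "claw": 0.8},
  {"dx": 0, "dy": 0, "dz": -0.35, "rx": 0, "ry": 0, "rz": 0, "claw": 0.8},
  {"dx": 0, "dy": 0.05, "dz": -0.28, "rx": 0, "ry": 0, "rz": 0, "claw": 0.8},
  {"dx": 0, "dy": 0.15, "dz": 0, "rx": 0, "ry": 0, "rz": 0, "claw": 0.8},
  {"dx": 0.01, "dy": 0.25, "dz": 0, "rx": 0, "ry": 0, "rz": 0, "claw": 0.8},
  {"dx": 0.01, "dy": 0.3, "dz": 0, "rx": 0, "ry": 0, "rz": 0, "claw": 0.8},
  {"dx": 0.008, "dy": 0.3, "dz": 0, "rx": 0, "ry": 0, "rz": 0, "claw": 0.8},
  {"dx": 0, "dy": 0.3, "dz": 0, "rx": 0, "ry": 0, "rz": 0, "claw": 0.8},
  {"dx": 0, "dy": 0.28, "dz": 0, "rx": 0, "ry": 0, "rz": 0, "claw": 0.8},
  {"dx": 0, "dy": 0.22, "dz": 0, "rx": 0, "ry": 0, "rz": 0, "claw": 0.8},
])

```text
time_s: 12.1
ee_pos: [0.6331, 0.0341, 0.1591]
eef_rot: [-3.141, 0.0, 1.461]
force: [0.3, 0.1, -1.4]
grip_width: 0.0498
grip_force: 10.0
```

step_arm([
  {"dx": 0, "dy": 0.15, "dz": 0, "rx": 0, "ry": 0, "rz": 0, "claw": 0.8},
  {"dx": 0, "dy": 0.07, "dz": 0, "rx": 0, "ry": 0, "rz": 0, "claw": 0.8},
  {"dx": 0, "dy": 0, "dz": 0, "rx": 0, "ry": 0, "rz": 0, "claw": 0.8},
  {"dx": 0, "dy": 0, "dz": 0, "rx": 0, "ry": 0, "rz": 0, "claw": 0.8},
])

```text
time_s: 12.5
ee_pos: [0.6533, 0.032, 0.1599]
eef_rot: [-3.141, 0.0, 1.461]
force: [-0.3, -0.2, -1.6]
grip_width: 0.0495
grip_force: 10.0
```

```bash
python3 - <<'E'
from h import *
c,o=wrist(); print(o['ee_pos'],o['force']); lids(c,.05,.23)
E
```

```text
[0.65332249 0.03204679 0.15988744] [-0.29873261 -0.21957264 -1.63783584]
blue 159 centre 860.3 -159.8 r 11.4 z 0.058
yellow 8530 centre 653.8 32.2 r 25.7 z 0.1929
red 1654 centre 439.9 -24.9 r 24.6 z 0.0852
green 600 centre 433.2 -109.9 r 24.0 z 0.0853
```

step_arm([
  {"dx": 0, "dy": 0, "dz": 0.2, "rx": 0, "ry": 0, "rz": 0, "claw": 0.8},
  {"dx": 0, "dy": 0, "dz": 0.35, "rx": 0, "ry": 0, "rz": 0, "claw": 0.8},
  {"dx": 0, "dy": 0, "dz": 0.3, "rx": 0, "ry": 0, "rz": 0, "claw": 0.8},
  {"dx": 0, "dy": 0, "dz": 0.15, "rx": 0, "ry": 0, "rz": 0, "claw": 0.8},
  {"dx": 0, "dy": 0, "dz": 0.05, "rx": 0, "ry": 0, "rz": 0, "claw": 0.8},
  {"dx": 0, "dy": 0, "dz": 0.02, "rx": 0, "ry": 0, "rz": 0, "claw": 0.8},
  {"dx": 0, "dy": 0, "dz": 0.01, "rx": 0, "ry": 0, "rz": 0, "claw": 0.8},
  {"dx": 0, "dy": 0, "dz": 0.01, "rx": 0, "ry": 0, "rz": 0, "claw": 0.8},
  {"dx": 0, "dy": 0, "dz": 0.01, "rx": 0, "ry": 0, "rz": 0, "claw": 0.8},
  {"dx": 0, "dy": 0, "dz": 0, "rx": 0, "ry": 0, "rz": 0, "claw": 0.8},
])

```text
time_s: 13.55
ee_pos: [0.654, 0.032, 0.0506]
eef_rot: [3.141, -0.0, 1.461]
force: [-0.2, 0.3, -1.9]
grip_width: 0.0498
grip_force: 10.0
```

step_arm([
  {"dx": 0, "dy": 0, "dz": 0, "rx": 0, "ry": 0, "rz": 0, "claw": 0.8},
  {"dx": 0, "dy": 0, "dz": 0, "rx": 0, "ry": 0, "rz": 0, "claw": 0.8},
])

```text
time_s: 13.75
ee_pos: [0.6539, 0.0319, 0.0504]
eef_rot: [3.141, -0.0, 1.461]
force: [0.3, -0.0, -1.3]
grip_width: 0.0494
grip_force: 10.0
```

step_arm([
  {"dx": 0, "dy": 0, "dz": 0.008, "rx": 0, "ry": 0, "rz": 0, "claw": 0.8},
  {"dx": 0, "dy": 0, "dz": 0.007, "rx": 0, "ry": 0, "rz": 0, "claw": 0.8},
  {"dx": 0, "dy": 0, "dz": 0, "rx": 0, "ry": 0, "rz": 0, "claw": 0.8},
  {"dx": 0, "dy": 0, "dz": 0, "rx": 0, "ry": 0, "rz": 0, "claw": 0.8},
])

```text
time_s: 14.15
ee_pos: [0.6538, 0.032, 0.0487]
eef_rot: [-3.141, -0.0, 1.461]
force: [0.2, -0.3, -2.6]
grip_width: 0.0497
grip_force: 10.0
```

step_arm([
  {"dx": 0, "dy": 0, "dz": 0.005, "rx": 0, "ry": 0, "rz": 0, "claw": 0.8},
  {"dx": 0, "dy": 0, "dz": 0, "rx": 0, "ry": 0, "rz": 0, "claw": 0.8},
])

```text
time_s: 14.35
ee_pos: [0.6539, 0.032, 0.0485]
eef_rot: [3.141, -0.0, 1.461]
force: [-2.0, -0.2, 1.2]
grip_width: 0.0499
grip_force: 10.0
```

step_arm([
  {"dx": 0, "dy": 0, "dz": 0.002, "rx": 0, "ry": 0, "rz": 0, "claw": 0.8},
  {"dx": 0, "dy": 0, "dz": 0, "rx": 0, "ry": 0, "rz": 0, "claw": 0.4},
  {"dx": 0, "dy": 0, "dz": 0, "rx": 0, "ry": 0, "rz": 0, "claw": 0},
  {"dx": 0, "dy": 0, "dz": 0, "rx": 0, "ry": 0, "rz": 0, "claw": 0},
  {"dx": 0, "dy": 0, "dz": 0, "rx": 0, "ry": 0, "rz": 0, "claw": 0},
  {"dx": 0, "dy": 0, "dz": -0.1, "rx": 0, "ry": 0, "rz": 0, "claw": 0},
  {"dx": 0, "dy": 0, "dz": -0.25, "rx": 0, "ry": 0, "rz": 0, "claw": 0},
  {"dx": 0, "dy": 0, "dz": -0.35, "rx": 0, "ry": 0, "rz": 0, "claw": 0},
  {"dx": 0, "dy": 0, "dz": -0.3, "rx": 0, "ry": 0, "rz": 0, "claw": 0},
  {"dx": 0, "dy": 0, "dz": -0.1, "rx": 0, "ry": 0, "rz": 0, "claw": 0},
])

```text
time_s: 15.35
ee_pos: [0.655, 0.032, 0.1623]
eef_rot: [3.136, -0.001, 1.461]
force: [0.8, 0.6, 0.3]
grip_width: 0.0938
grip_force: 0.0
```

step_arm([
  {"dx": 0, "dy": 0, "dz": 0, "rx": 0, "ry": 0, "rz": 0, "claw": 0},
])

```text
time_s: 15.45
ee_pos: [0.6543, 0.0319, 0.1596]
eef_rot: [3.139, -0.0, 1.461]
force: [-0.2, 0.0, -0.0]
grip_width: 0.0938
grip_force: 0.0
```

```bash
python3 - <<'E'
from h import *
c,o=wrist(); lids(c); rows([.438,-.0263,.158],83.7,1)
E
```

```text
blue 2414 centre 649.2 -47.4 r 25.4 z 0.0813
yellow 3085 centre 653.7 32.0 r 25.2 z 0.0814
red 531 centre 445.3 -9.6 r 17.2 z 0.0839
from [0.6537 0.032  0.1577] 83.7 t 15.5
[-0.816, -2.08, -0.003] rz -0.0
```

step_arm([
  {"dx": -0.049, "dy": -0.125, "dz": 0, "rx": 0, "ry": 0, "rz": 0, "claw": 0},
  {"dx": -0.098, "dy": -0.25, "dz": 0, "rx": 0, "ry": 0, "rz": 0, "claw": 0},
  {"dx": -0.114, "dy": -0.29, "dz": 0, "rx": 0, "ry": 0, "rz": 0, "claw": 0},
  {"dx": -0.131, "dy": -0.333, "dz": 0, "rx": 0, "ry": 0, "rz": 0, "claw": 0},
  {"dx": -0.131, "dy": -0.333, "dz": 0, "rx": 0, "ry": 0, "rz": 0, "claw": 0},
  {"dx": -0.114, "dy": -0.29, "dz": 0, "rx": 0, "ry": 0, "rz": 0, "claw": 0},
  {"dx": -0.09, "dy": -0.229, "dz": 0, "rx": 0, "ry": 0, "rz": 0, "claw": 0},
  {"dx": -0.057, "dy": -0.146, "dz": 0, "rx": 0, "ry": 0, "rz": 0, "claw": 0},
  {"dx": -0.032, "dy": -0.083, "dz": 0, "rx": 0, "ry": 0, "rz": 0, "claw": 0},
  {"dx": 0, "dy": 0, "dz": 0, "rx": 0, "ry": 0, "rz": 0, "claw": 0},
])

```text
time_s: 16.5
ee_pos: [0.4375, -0.0264, 0.1573]
eef_rot: [-3.14, -0.0, 1.46]
force: [0.6, -0.6, 0.4]
grip_width: 0.0939
grip_force: 0.0
```

step_arm([
  {"dx": 0, "dy": 0, "dz": 0.2, "rx": 0, "ry": 0, "rz": 0, "claw": 0},
  {"dx": 0, "dy": 0, "dz": 0.35, "rx": 0, "ry": 0, "rz": 0, "claw": 0},
  {"dx": 0, "dy": 0, "dz": 0.3, "rx": 0, "ry": 0, "rz": 0, "claw": 0},
  {"dx": 0, "dy": 0, "dz": 0.15, "rx": 0, "ry": 0, "rz": 0, "claw": 0},
  {"dx": 0, "dy": 0, "dz": 0.06, "rx": 0, "ry": 0, "rz": 0, "claw": 0},
  {"dx": 0, "dy": 0, "dz": 0, "rx": 0, "ry": 0, "rz": 0, "claw": 0.2},
  {"dx": 0, "dy": 0, "dz": 0, "rx": 0, "ry": 0, "rz": 0, "claw": 0.4},
  {"dx": 0, "dy": 0, "dz": 0, "rx": 0, "ry": 0, "rz": 0, "claw": 0.6},
  {"dx": 0, "dy": 0, "dz": 0, "rx": 0, "ry": 0, "rz": 0, "claw": 0.8},
  {"dx": 0, "dy": 0, "dz": 0, "rx": 0, "ry": 0, "rz": 0, "claw": 0.8},
])

```text
time_s: 17.5
ee_pos: [0.4385, -0.0263, 0.0525]
eef_rot: [3.141, 0.0, 1.461]
force: [-0.2, -0.1, -0.1]
grip_width: 0.0573
grip_force: 0.0
```

step_arm([
  {"dx": 0, "dy": 0, "dz": 0, "rx": 0, "ry": 0, "rz": 0, "claw": 0.8},
  {"dx": 0, "dy": 0, "dz": 0, "rx": 0, "ry": 0, "rz": 0, "claw": 0.8},
  {"dx": 0, "dy": 0, "dz": 0, "rx": 0, "ry": 0, "rz": 0, "claw": 0.8},
  {"dx": 0, "dy": 0, "dz": -0.05, "rx": 0, "ry": 0, "rz": 0, "claw": 0.8},
  {"dx": 0, "dy": 0, "dz": -0.15, "rx": 0, "ry": 0, "rz": 0, "claw": 0.8},
  {"dx": 0, "dy": 0, "dz": 0, "rx": 0, "ry": 0, "rz": 0, "claw": 0.8},
])

```text
time_s: 18.1
ee_pos: [0.439, -0.0264, 0.0733]
eef_rot: [3.139, 0.0, 1.461]
force: [-0.2, -0.0, -2.9]
grip_width: 0.0499
grip_force: 10.0
```

step_arm([
  {"dx": 0, "dy": 0, "dz": -0.25, "rx": 0, "ry": 0, "rz": 0, "claw": 0.8},
  {"dx": 0, "dy": 0, "dz": -0.35, "rx": 0, "ry": 0, "rz": 0, "claw": 0.8},
  {"dx": 0, "dy": 0, "dz": -0.28, "rx": 0, "ry": 0, "rz": 0, "claw": 0.8},
  {"dx": 0.081, "dy": 0.103, "dz": 0, "rx": 0, "ry": 0, "rz": 0, "claw": 0.8},
  {"dx": 0.162, "dy": 0.205, "dz": 0, "rx": 0, "ry": 0, "rz": 0, "claw": 0.8},
  {"dx": 0.194, "dy": 0.246, "dz": 0, "rx": 0, "ry": 0, "rz": 0, "claw": 0.8},
  {"dx": 0.21, "dy": 0.267, "dz": 0, "rx": 0, "ry": 0, "rz": 0, "claw": 0.8},
  {"dx": 0.21, "dy": 0.267, "dz": 0, "rx": 0, "ry": 0, "rz": 0, "claw": 0.8},
  {"dx": 0.21, "dy": 0.267, "dz": 0, "rx": 0, "ry": 0, "rz": 0, "claw": 0.8},
  {"dx": 0.194, "dy": 0.246, "dz": 0, "rx": 0, "ry": 0, "rz": 0, "claw": 0.8},
])

```text
time_s: 19.1
ee_pos: [0.6123, 0.0829, 0.1572]
eef_rot: [-3.139, 0.0, 1.461]
force: [0.6, -1.1, -2.2]
grip_width: 0.0498
grip_force: 10.0
```

step_arm([
  {"dx": 0.162, "dy": 0.205, "dz": 0, "rx": 0, "ry": 0, "rz": 0, "claw": 0.8},
  {"dx": 0.113, "dy": 0.144, "dz": 0, "rx": 0, "ry": 0, "rz": 0, "claw": 0.8},
  {"dx": 0.081, "dy": 0.103, "dz": 0, "rx": 0, "ry": 0, "rz": 0, "claw": 0.8},
  {"dx": 0, "dy": 0, "dz": 0, "rx": 0, "ry": 0, "rz": 0, "claw": 0.8},
  {"dx": 0, "dy": 0, "dz": 0, "rx": 0, "ry": 0, "rz": 0, "claw": 0.8},
])

```text
time_s: 19.6
ee_pos: [0.6596, 0.112, 0.1579]
eef_rot: [-3.139, 0.001, 1.461]
force: [0.0, 0.1, -3.4]
grip_width: 0.0502
grip_force: 10.0
```

```bash
python3 - <<'E'
from h import *
c,o=wrist(); print(o['ee_pos'],o['force']); lids(c,.05,.23)
E
```

```text
[0.65957681 0.1120408  0.15789635] [ 2.98669643e-03  1.21262894e-01 -3.37147166e+00]
blue 1598 centre 648.9 -47.1 r 25.3 z 0.0813
red 8381 centre 659.9 111.6 r 25.9 z 0.191
```

step_arm([
  {"dx": 0, "dy": 0, "dz": 0.2, "rx": 0, "ry": 0, "rz": 0, "claw": 0.8},
  {"dx": 0, "dy": 0, "dz": 0.35, "rx": 0, "ry": 0, "rz": 0, "claw": 0.8},
  {"dx": 0, "dy": 0, "dz": 0.3, "rx": 0, "ry": 0, "rz": 0, "claw": 0.8},
  {"dx": 0, "dy": 0, "dz": 0.13, "rx": 0, "ry": 0, "rz": 0, "claw": 0.8},
  {"dx": 0, "dy": 0, "dz": 0.05, "rx": 0, "ry": 0, "rz": 0, "claw": 0.8},
  {"dx": 0, "dy": 0, "dz": 0.02, "rx": 0, "ry": 0, "rz": 0, "claw": 0.8},
  {"dx": 0, "dy": 0, "dz": 0.01, "rx": 0, "ry": 0, "rz": 0, "claw": 0.8},
  {"dx": 0, "dy": 0, "dz": 0.01, "rx": 0, "ry": 0, "rz": 0, "claw": 0.8},
  {"dx": 0, "dy": 0, "dz": 0, "rx": 0, "ry": 0, "rz": 0, "claw": 0.8},
  {"dx": 0, "dy": 0, "dz": 0, "rx": 0, "ry": 0, "rz": 0, "claw": 0.8},
])

```text
time_s: 20.65
ee_pos: [0.6602, 0.1119, 0.0535]
eef_rot: [3.141, -0.0, 1.461]
force: [-0.1, -0.9, -3.3]
grip_width: 0.0496
grip_force: 10.0
```

step_arm([
  {"dx": 0, "dy": 0, "dz": 0.015, "rx": 0, "ry": 0, "rz": 0, "claw": 0.8},
  {"dx": 0, "dy": 0, "dz": 0.015, "rx": 0, "ry": 0, "rz": 0, "claw": 0.8},
  {"dx": 0, "dy": 0, "dz": 0.01, "rx": 0, "ry": 0, "rz": 0, "claw": 0.8},
  {"dx": 0, "dy": 0, "dz": 0, "rx": 0, "ry": 0, "rz": 0, "claw": 0.8},
  {"dx": 0, "dy": 0, "dz": 0, "rx": 0, "ry": 0, "rz": 0, "claw": 0.8},
])

```text
time_s: 21.15
ee_pos: [0.6601, 0.1119, 0.049]
eef_rot: [-3.142, 0.0, 1.461]
force: [0.1, 0.2, -1.8]
grip_width: 0.0494
grip_force: 10.0
```

step_arm([
  {"dx": 0, "dy": 0, "dz": 0.005, "rx": 0, "ry": 0, "rz": 0, "claw": 0.8},
  {"dx": 0, "dy": 0, "dz": 0, "rx": 0, "ry": 0, "rz": 0, "claw": 0.8},
])

```text
time_s: 21.35
ee_pos: [0.6601, 0.1119, 0.0485]
eef_rot: [-3.142, 0.0, 1.461]
force: [1.2, -0.2, -2.5]
grip_width: 0.0494
grip_force: 10.0
```

step_arm([
  {"dx": 0, "dy": 0, "dz": 0.004, "rx": 0, "ry": 0, "rz": 0, "claw": 0.8},
  {"dx": 0, "dy": 0, "dz": 0, "rx": 0, "ry": 0, "rz": 0, "claw": 0.8},
  {"dx": 0, "dy": 0, "dz": 0, "rx": 0, "ry": 0, "rz": 0, "claw": 0.8},
])

```text
time_s: 21.65
ee_pos: [0.6602, 0.1119, 0.0484]
eef_rot: [3.141, -0.0, 1.461]
force: [-1.1, 0.1, 1.6]
grip_width: 0.0497
grip_force: 10.0
```

step_arm([
  {"dx": 0, "dy": 0, "dz": 0.004, "rx": 0, "ry": 0, "rz": 0, "claw": 0.8},
  {"dx": 0, "dy": 0, "dz": 0, "rx": 0, "ry": 0, "rz": 0, "claw": 0.8},
])

```text
time_s: 21.85
ee_pos: [0.6602, 0.1121, 0.0483]
eef_rot: [3.141, -0.0, 1.461]
force: [-3.1, 1.5, 4.6]
grip_width: 0.0499
grip_force: 10.0
```

Red has touched down. Releasing it and rising.

step_arm([
  {"dx": 0, "dy": 0, "dz": 0, "rx": 0, "ry": 0, "rz": 0, "claw": 0.4},
  {"dx": 0, "dy": 0, "dz": 0, "rx": 0, "ry": 0, "rz": 0, "claw": 0},
  {"dx": 0, "dy": 0, "dz": 0, "rx": 0, "ry": 0, "rz": 0, "claw": 0},
  {"dx": 0, "dy": 0, "dz": 0, "rx": 0, "ry": 0, "rz": 0, "claw": 0},
  {"dx": 0, "dy": 0, "dz": -0.1, "rx": 0, "ry": 0, "rz": 0, "claw": 0},
  {"dx": 0, "dy": 0, "dz": -0.25, "rx": 0, "ry": 0, "rz": 0, "claw": 0},
  {"dx": 0, "dy": 0, "dz": -0.35, "rx": 0, "ry": 0, "rz": 0, "claw": 0},
  {"dx": 0, "dy": 0, "dz": -0.3, "rx": 0, "ry": 0, "rz": 0, "claw": 0},
  {"dx": 0, "dy": 0, "dz": -0.1, "rx": 0, "ry": 0, "rz": 0, "claw": 0},
  {"dx": 0, "dy": 0, "dz": 0, "rx": 0, "ry": 0, "rz": 0, "claw": 0},
])

```text
time_s: 22.85
ee_pos: [0.6606, 0.1119, 0.1593]
eef_rot: [3.139, -0.001, 1.461]
force: [-0.1, -1.1, -0.1]
grip_width: 0.0938
grip_force: 0.0
```

```bash
python3 - <<'E'
from h import *
c,o=wrist(); lids(c); lids(shot('top')); rows([.430,-.112,.158],83.7,1)
E
```

```text
blue 1549 centre 648.8 -47.3 r 25.2 z 0.0813
yellow 2429 centre 654.0 32.7 r 25.3 z 0.0813
red 3026 centre 660.2 112.9 r 24.7 z 0.0814
blue 385 centre 648.3 -48.1 r 25.0 z 0.0815
yellow 357 centre 653.7 31.5 r 25.1 z 0.0813
red 209 centre 678.2 -436.1 r 34.8 z 0.0843
green 378 centre 430.1 -112.5 r 24.2 z 0.0856
from [0.6596 0.1118 0.1563] 83.69 t 22.95
[-2.476, -2.036, -0.017] rz -0.0001
```

step_arm([
  {"dx": -0.124, "dy": -0.102, "dz": 0, "rx": 0, "ry": 0, "rz": 0, "claw": 0},
  {"dx": -0.223, "dy": -0.183, "dz": 0, "rx": 0, "ry": 0, "rz": 0, "claw": 0},
  {"dx": -0.272, "dy": -0.224, "dz": 0, "rx": 0, "ry": 0, "rz": 0, "claw": 0},
  {"dx": -0.297, "dy": -0.244, "dz": 0, "rx": 0, "ry": 0, "rz": 0, "claw": 0},
  {"dx": -0.297, "dy": -0.244, "dz": 0, "rx": 0, "ry": 0, "rz": 0, "claw": 0},
  {"dx": -0.297, "dy": -0.244, "dz": 0, "rx": 0, "ry": 0, "rz": 0, "claw": 0},
  {"dx": -0.297, "dy": -0.244, "dz": 0, "rx": 0, "ry": 0, "rz": 0, "claw": 0},
  {"dx": -0.248, "dy": -0.204, "dz": 0, "rx": 0, "ry": 0, "rz": 0, "claw": 0},
  {"dx": -0.198, "dy": -0.163, "dz": 0, "rx": 0, "ry": 0, "rz": 0, "claw": 0},
  {"dx": -0.124, "dy": -0.102, "dz": 0, "rx": 0, "ry": 0, "rz": 0, "claw": 0},
])

```text
time_s: 23.95
ee_pos: [0.4379, -0.1038, 0.1563]
eef_rot: [-3.139, -0.0, 1.46]
force: [-0.1, 0.7, -0.3]
grip_width: 0.0941
grip_force: 0.0
```

step_arm([
  {"dx": -0.099, "dy": -0.081, "dz": 0, "rx": 0, "ry": 0, "rz": 0, "claw": 0},
  {"dx": 0, "dy": 0, "dz": 0, "rx": 0, "ry": 0, "rz": 0, "claw": 0},
])

```text
time_s: 24.15
ee_pos: [0.4297, -0.1124, 0.157]
eef_rot: [-3.14, -0.0, 1.46]
force: [-0.3, 0.4, -0.7]
grip_width: 0.094
grip_force: 0.0
```

step_arm([
  {"dx": 0, "dy": 0, "dz": 0.2, "rx": 0, "ry": 0, "rz": 0, "claw": 0},
  {"dx": 0, "dy": 0, "dz": 0.35, "rx": 0, "ry": 0, "rz": 0, "claw": 0},
  {"dx": 0, "dy": 0, "dz": 0.3, "rx": 0, "ry": 0, "rz": 0, "claw": 0},
  {"dx": 0, "dy": 0, "dz": 0.15, "rx": 0, "ry": 0, "rz": 0, "claw": 0},
  {"dx": 0, "dy": 0, "dz": 0.05, "rx": 0, "ry": 0, "rz": 0, "claw": 0},
  {"dx": 0, "dy": 0, "dz": 0, "rx": 0, "ry": 0, "rz": 0, "claw": 0.2},
  {"dx": 0, "dy": 0, "dz": 0, "rx": 0, "ry": 0, "rz": 0, "claw": 0.4},
  {"dx": 0, "dy": 0, "dz": 0, "rx": 0, "ry": 0, "rz": 0, "claw": 0.6},
  {"dx": 0, "dy": 0, "dz": 0, "rx": 0, "ry": 0, "rz": 0, "claw": 0.8},
  {"dx": 0, "dy": 0, "dz": 0, "rx": 0, "ry": 0, "rz": 0, "claw": 0.8},
])

```text
time_s: 25.15
ee_pos: [0.4308, -0.112, 0.0532]
eef_rot: [3.141, 0.0, 1.461]
force: [0.6, 1.1, -0.3]
grip_width: 0.0575
grip_force: 0.0
```

step_arm([
  {"dx": 0, "dy": 0, "dz": 0, "rx": 0, "ry": 0, "rz": 0, "claw": 0.8},
  {"dx": 0, "dy": 0, "dz": 0, "rx": 0, "ry": 0, "rz": 0, "claw": 0.8},
  {"dx": 0, "dy": 0, "dz": 0, "rx": 0, "ry": 0, "rz": 0, "claw": 0.8},
  {"dx": 0, "dy": 0, "dz": -0.05, "rx": 0, "ry": 0, "rz": 0, "claw": 0.8},
  {"dx": 0, "dy": 0, "dz": -0.15, "rx": 0, "ry": 0, "rz": 0, "claw": 0.8},
  {"dx": 0, "dy": 0, "dz": 0, "rx": 0, "ry": 0, "rz": 0, "claw": 0.8},
])

```text
time_s: 25.75
ee_pos: [0.4313, -0.1121, 0.0741]
eef_rot: [3.139, 0.001, 1.461]
force: [0.4, -0.3, -2.5]
grip_width: 0.0493
grip_force: 10.0
```

step_arm([
  {"dx": 0, "dy": 0, "dz": -0.25, "rx": 0, "ry": 0, "rz": 0, "claw": 0.8},
  {"dx": 0, "dy": 0, "dz": -0.35, "rx": 0, "ry": 0, "rz": 0, "claw": 0.8},
  {"dx": 0, "dy": 0, "dz": -0.28, "rx": 0, "ry": 0, "rz": 0, "claw": 0.8},
  {"dx": 0.131, "dy": 0.08, "dz": 0, "rx": 0, "ry": 0, "rz": 0, "claw": 0.8},
  {"dx": 0.229, "dy": 0.14, "dz": 0, "rx": 0, "ry": 0, "rz": 0, "claw": 0.8},
  {"dx": 0.295, "dy": 0.18, "dz": 0, "rx": 0, "ry": 0, "rz": 0, "claw": 0.8},
  {"dx": 0.328, "dy": 0.2, "dz": 0, "rx": 0, "ry": 0, "rz": 0, "claw": 0.8},
  {"dx": 0.328, "dy": 0.2, "dz": 0, "rx": 0, "ry": 0, "rz": 0, "claw": 0.8},
  {"dx": 0.328, "dy": 0.2, "dz": 0, "rx": 0, "ry": 0, "rz": 0, "claw": 0.8},
  {"dx": 0.328, "dy": 0.2, "dz": 0, "rx": 0, "ry": 0, "rz": 0, "claw": 0.8},
])

```text
time_s: 26.75
ee_pos: [0.5721, 0.0719, 0.1599]
eef_rot: [-3.141, 0.0, 1.461]
force: [0.2, -1.2, -2.2]
grip_width: 0.0501
grip_force: 10.0
```

step_arm([
  {"dx": 0.328, "dy": 0.2, "dz": 0, "rx": 0, "ry": 0, "rz": 0, "claw": 0.8},
  {"dx": 0.295, "dy": 0.18, "dz": 0, "rx": 0, "ry": 0, "rz": 0, "claw": 0.8},
  {"dx": 0.262, "dy": 0.16, "dz": 0, "rx": 0, "ry": 0, "rz": 0, "claw": 0.8},
  {"dx": 0.197, "dy": 0.12, "dz": 0, "rx": 0, "ry": 0, "rz": 0, "claw": 0.8},
  {"dx": 0.131, "dy": 0.08, "dz": 0, "rx": 0, "ry": 0, "rz": 0, "claw": 0.8},
  {"dx": 0.098, "dy": 0.06, "dz": 0, "rx": 0, "ry": 0, "rz": 0, "claw": 0.8},
  {"dx": 0, "dy": 0, "dz": 0, "rx": 0, "ry": 0, "rz": 0, "claw": 0.8},
  {"dx": 0, "dy": 0, "dz": 0, "rx": 0, "ry": 0, "rz": 0, "claw": 0.8},
])

```text
time_s: 27.55
ee_pos: [0.665, 0.1917, 0.1598]
eef_rot: [-3.14, 0.0, 1.461]
force: [-0.3, 0.1, -2.5]
grip_width: 0.0497
grip_force: 10.0
```

```bash
python3 - <<'E'
from h import *
c,o=wrist(); print(o['ee_pos'],o['force']); lids(c,.05,.23)
E
```

```text
[0.66503502 0.19168801 0.15978778] [-0.32083811  0.09844302 -2.45369304]
yellow 1520 centre 653.3 32.1 r 25.4 z 0.0813
green 8330 centre 665.4 191.5 r 25.7 z 0.1923
```

step_arm([
  {"dx": 0, "dy": 0, "dz": 0.2, "rx": 0, "ry": 0, "rz": 0, "claw": 0.8},
  {"dx": 0, "dy": 0, "dz": 0.35, "rx": 0, "ry": 0, "rz": 0, "claw": 0.8},
  {"dx": 0, "dy": 0, "dz": 0.3, "rx": 0, "ry": 0, "rz": 0, "claw": 0.8},
  {"dx": 0, "dy": 0, "dz": 0.14, "rx": 0, "ry": 0, "rz": 0, "claw": 0.8},
  {"dx": 0, "dy": 0, "dz": 0.05, "rx": 0, "ry": 0, "rz": 0, "claw": 0.8},
  {"dx": 0, "dy": 0, "dz": 0.02, "rx": 0, "ry": 0, "rz": 0, "claw": 0.8},
  {"dx": 0, "dy": 0, "dz": 0.01, "rx": 0, "ry": 0, "rz": 0, "claw": 0.8},
  {"dx": 0, "dy": 0, "dz": 0.01, "rx": 0, "ry": 0, "rz": 0, "claw": 0.8},
  {"dx": 0, "dy": 0, "dz": 0, "rx": 0, "ry": 0, "rz": 0, "claw": 0.8},
  {"dx": 0, "dy": 0, "dz": 0, "rx": 0, "ry": 0, "rz": 0, "claw": 0.8},
])

```text
time_s: 28.6
ee_pos: [0.6656, 0.192, 0.0533]
eef_rot: [3.141, -0.0, 1.461]
force: [0.1, 0.2, -2.3]
grip_width: 0.0496
grip_force: 10.0
```

step_arm([
  {"dx": 0, "dy": 0, "dz": 0.015, "rx": 0, "ry": 0, "rz": 0, "claw": 0.8},
  {"dx": 0, "dy": 0, "dz": 0.015, "rx": 0, "ry": 0, "rz": 0, "claw": 0.8},
  {"dx": 0, "dy": 0, "dz": 0.008, "rx": 0, "ry": 0, "rz": 0, "claw": 0.8},
  {"dx": 0, "dy": 0, "dz": 0, "rx": 0, "ry": 0, "rz": 0, "claw": 0.8},
  {"dx": 0, "dy": 0, "dz": 0, "rx": 0, "ry": 0, "rz": 0, "claw": 0.8},
])

```text
time_s: 29.1
ee_pos: [0.6654, 0.192, 0.049]
eef_rot: [3.142, -0.0, 1.461]
force: [-1.3, -0.6, -0.9]
grip_width: 0.0498
grip_force: 10.0
```

step_arm([
  {"dx": 0, "dy": 0, "dz": 0.005, "rx": 0, "ry": 0, "rz": 0, "claw": 0.8},
  {"dx": 0, "dy": 0, "dz": 0, "rx": 0, "ry": 0, "rz": 0, "claw": 0.8},
  {"dx": 0, "dy": 0, "dz": 0, "rx": 0, "ry": 0, "rz": 0, "claw": 0.8},
])

```text
time_s: 29.4
ee_pos: [0.6654, 0.192, 0.0489]
eef_rot: [3.141, -0.0, 1.461]
force: [-3.5, 0.1, 5.4]
grip_width: 0.0498
grip_force: 10.0
```

Green has touched down too. Releasing it and backing off upwards.

step_arm([
  {"dx": 0, "dy": 0, "dz": 0, "rx": 0, "ry": 0, "rz": 0, "claw": 0.4},
  {"dx": 0, "dy": 0, "dz": 0, "rx": 0, "ry": 0, "rz": 0, "claw": 0},
  {"dx": 0, "dy": 0, "dz": 0, "rx": 0, "ry": 0, "rz": 0, "claw": 0},
  {"dx": 0, "dy": 0, "dz": 0, "rx": 0, "ry": 0, "rz": 0, "claw": 0},
  {"dx": 0, "dy": 0, "dz": -0.1, "rx": 0, "ry": 0, "rz": 0, "claw": 0},
  {"dx": 0, "dy": 0, "dz": -0.25, "rx": 0, "ry": 0, "rz": 0, "claw": 0},
  {"dx": 0, "dy": 0, "dz": -0.35, "rx": 0, "ry": 0, "rz": 0, "claw": 0},
  {"dx": 0, "dy": 0, "dz": -0.3, "rx": 0, "ry": 0, "rz": 0, "claw": 0},
  {"dx": 0, "dy": 0, "dz": -0.2, "rx": 0, "ry": 0, "rz": 0, "claw": 0},
  {"dx": 0, "dy": 0, "dz": 0, "rx": 0, "ry": 0, "rz": 0, "claw": 0},
])

```text
time_s: 30.4
ee_pos: [0.6665, 0.1922, 0.1727]
eef_rot: [3.136, -0.002, 1.461]
force: [0.1, 0.4, -0.2]
grip_width: 0.0941
grip_force: 0.0
```

```bash
python3 - <<'E'
from h import *
c,o=wrist(); lids(c); lids(shot('top')); shot('scene','end.png')
E
```

```text
yellow 955 centre 653.5 31.8 r 24.8 z 0.0814
red 2163 centre 660.1 113.2 r 24.9 z 0.0813
green 2715 centre 665.4 192.4 r 24.9 z 0.0814
blue 387 centre 648.6 -47.7 r 25.0 z 0.0816
yellow 383 centre 653.5 31.6 r 25.0 z 0.0813
red 363 centre 659.1 111.4 r 24.9 z 0.0813
```

View pics/end.png

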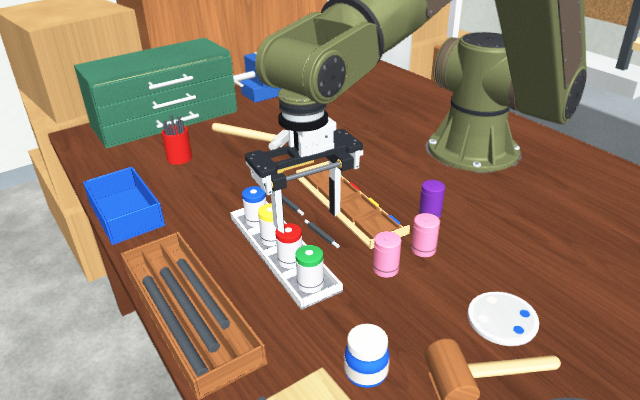

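The final picture shows all four upright in the stand: blue (254,200), yellow (268,222), red (289,237) and green (309,268). The look-alikes have not moved and the gripper is clear.

```bash
python3 -c "
from station import hand_in; print(hand_in())"
```

```text
the job is handed in; nothing more can be done
None
```

All four caddies stand upright and flat in the white stand in reverse order (left to right: green, red, yellow, blue), and I handed the job in after about 30 s of robot time; no verdict was returned.

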